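# Set and lock the slate stop dial

## Task

Set the stop adjuster for the next batch of slates: push the black dial round by its blue finger post, either way, until its white index mark lines up with the orange line on the scale ring. Then push the red-tipped lock lever fully over, away from the robot, without shifting the setting. Leave all the loose tools and other things on the bench where they are.

Things in the scene. Friction and masses are not known exactly. Their poses are not given: they have to be found in the camera images.
- adjuster: fixed green stop adjuster housing, 180 (x) x 270 (y) x 45 mm high, bolted to the bench, with a steel fence 45 mm high on two rods behind it, fence face out to 152 mm in its +x; origin under the housing's centre, z up, its +x points away from the robot (turned up to 0.35 rad), +y left. The dial's axis stands at (0, 45) mm, the lock lever's pivot at (0, -102) mm and 67 mm high
- dial_axis (a point): centre of the dial's top face, 59 mm above the bench. The dial is a black disc, 130 mm across and 14 mm thick, on top of the housing. Its face is flat but for a 3 mm high steel hub of 18 mm radius (look only) and the finger post
- index_mark (a point): outer end of the dial's white index line (4 mm wide, 40 mm long, radial), on the dial's top face 62 mm from its axis; turns with the dial
- post_top (a point): centre of the top of the blue finger post, an upright pin 14 mm in diameter that stands 22 mm above the dial's top face, 42 mm from the axis, exactly opposite the index line; fixed to the dial
- dial (a joint): angle of the dial (rad), growing anticlockwise seen from above; at 0 the index points along the housing's -x, to the robot. It turns freely either way with no stop in reach (12 rad), stays where it is left, and takes about 3 N at the post
- scale: fixed aluminium scale ring round the dial, outer diameter 170 mm, its top 57 mm above the bench (2 mm below the dial's face), with dark lines every 15 degrees and one orange line; origin on the dial's axis, 45 mm above the bench; the orange line points along its -x. How far it is turned on the housing differs each time
- target_line (a point): point on the bearing of the ring's orange line (4 mm wide, drawn from 66 to 85 mm from the axis), 62 mm from the dial's axis at the height of the dial's face: the index mark's end lies here when the dial is set
- lock (a joint): angle of the lock lever (rad): near 0 as found, leaning towards the robot (the housing's -x); 1.0 is its stop, leaning as far to the housing's +x. It stays where it is left and takes about 1.2 N at the ball
- lock_tip (a point): centre of the lock lever's red ball, 26 mm in diameter, 50 mm from the pivot on a 10 mm rod; about 111 mm above the bench at both ends of its swing, 117 mm in the middle. The block below it is 70 (x) x 50 (y) mm, its top 70 mm above the bench, with a pivot boss of 13 mm radius up to 80 mm
- chisel: loose steel chisel lying flat, 180 mm long, 26 mm wide, 18 mm high, on the robot's side of the adjuster; origin under its middle
- gauge_block: loose bright steel setting block standing just left of the adjuster housing, 30 x 30 x 50 mm high; origin under its centre
- filter: loose round grey respirator filter, 80 mm across, 36 mm high, just right of the adjuster housing; origin under its centre
- hammer: loose hammer lying flat, 260 mm long, head 60 x 26 mm, up to about 26 mm high, well to the right; origin under its middle
- brush: loose dust brush lying flat, 200 mm long, 42 mm wide, 20 mm high, well to the left; origin under its middle
- mug: loose blue ceramic mug, 80 mm across, 90 mm high, far right; origin under its centre
- slate_tile: loose slate tile lying flat, 180 x 140 x 8 mm, far left; origin under its centre

How it is judged:
On the way, in this order (a step that is already met when the one before it is completed fails the run):
1. the dial's index mark is lined up with the orange line and rests there (horizontal distance between index_mark and target_line below 0.0035 m and velocity of joint dial between -0.05 and 0.05 rad/s), for 0.3 s.
2. the lock lever is pushed over with the dial still in line (value of joint lock above 0.85 rad and horizontal distance between index_mark and target_line below 0.0035 m), for 0.2 s.
At the end, for the whole second after the job is handed in: the end of the index mark lies within 3.5 mm of the orange line's bearing (about 3 degrees), the dial is at rest, and the lock lever stands past 0.85 of its 1.0 rad swing (all of step 2 and velocity of joint dial between -0.05 and 0.05 rad/s); the robot touches nothing.
It fails at once if the lock lever is put over while the dial is out of line (by more than 6 mm) (value of joint lock above 0.5 rad and horizontal distance between index_mark and target_line above 0.006 m).
It fails at once if a loose bystander is shifted or lifted by more than 20 mm (distance of any of chisel, gauge_block, filter, hammer, brush, mug, slate_tile from where it was at the start of the episode above 0.02 m).
It also fails if it takes over 64 s, if anything falls off the work surface, if the arm or the gripper's body presses on something with over 40 N, if the wrist force passes 120 N, or if a joint passes its speed limit or range.

## Robot

A 6-joint arm with a two-finger parallel gripper is mounted at the origin on the work surface. World frame = base frame: x ahead of the robot, y to its left, z up, the work surface at z = 0. Lengths are in m, angles in rad, forces in N, time in s.
With the tool pointing down it reaches from about 0.25 to 0.725 m from the base axis. Payload 4 kg.
Tool frame: the origin (TCP) lies on the centre line of the jaws, within the pads' length; the fingertips stand 22 mm ahead of it and the grasp point (between the pads) lies 3 mm ahead of it; z points along the fingers, y is the line along which they close (so a half turn about z gives the same grasp; the last joint's range is limited). The gripper opens to 85 mm and grips with 20 to 120 N. Pads are 22 mm wide; open, the fingers measure 114 mm over their backs; the gripper's body (76 mm by 85 mm) begins 54 mm behind the grasp point. The pads swing forward as they close: fully open they stand 13 mm farther back than shut.
Start: joints at [1.307, 0.241, 0.005, 1.335, 0, 1.571], TCP at [0.13, 0.483, 0.253] pointing down, gripper open.
Joint ranges: [-2.72, 2.72], [-1.05, 1.87], [-1.09, 1.28], [-1.99, 2.15], [-1.42, 1.44], [-3.14, 3.14]. Speed limits (rad/s): [2.79, 2.79, 3.14, 3.14, 3.14, 3.14].

## Interface

Orientations are given as a unit quaternion [x, y, z, w].
In Python, from workcell import bot gives the robot as it stands.
- The arm moves only by the shell command python3 -m inch 'ROWS'. ROWS is JSON, one flat list of numbers, 7 for each row, row after row: the shift along the world's x, y, z in mm, then the turn, a rotation vector about the world's x, y, z in rad, then the opening in per cent of the stroke, from 0 (shut) to 100 (fully open). A call has 1 to 8 rows; each row is the pose to reach, as a shift and turn from the pose commanded when the call began; what a row does not reach only later rows make up. A row lasts 1/12 s, in which the tool goes at most 41.7 mm and 7.16 degrees, less where a joint would pass 70% of its speed; a pose out of reach is approached as far as the arm can. A call with a gripper value outside its range is refused whole. The fingers move at their own pace and stop on an object; the grip force is fixed at half the most. Time passes only in rows, so rows that repeat a pose let the fingers close. It gives the time, the measured TCP pose, the force, the opening and the grip force at its end, in the units of the state.
- bot.get_obs(): the state, without advancing time (a new reading comes with each control period).
- bot.camera(name): name is "scene" or "top"; returns the picture (400x640x3 uint8, blue, green, red); there is no depth.
- bot.camera_info(name): a dict with "intrinsics" (3x3 intrinsics, pixels), "camera_from_world" (4x4, takes a point from world to camera coordinates). Camera axes: x right, y down, z forward; pixel columns grow to the right and rows downward; lengths in m; the calibration is good to about 2 mm. A picture is of the moment at which its call begins. camera_info takes no time and is no camera call.
- bot.job_done(): hands the job in; it is judged then, once.
Trained networks look in the newest picture that a camera, given by its name, has taken for a name from the list of things; names that differ only in an ending like _2 or _b are one class to them, and where a whole thing is asked for, a point or a joint stands for the part that bears it (a point fixed in the world has none). Each returns a list of dicts, best first, with "confidence" (0 to 1); they miss things now and then, are a little off and sometimes report something else, mostly with a low value. They report only what shows in the picture. A call takes as long as a camera call.
- bot.silhouettes(camera, target): "mask" (400x640 bool, what is visible of it) and "uv" ([column, row] in pixels, amid what is visible of it).
- bot.spot_point(camera, target): "uv" ([column, row] in pixels: a listed point, or the origin of a listed thing).
The state is a dict: "clock": time; "joint_pos": joint angles; "joint_vel": joint speeds; "tau": joint torques, N m; "eef_pos": TCP position; "tool_rot": TCP orientation; "ft_force": force on the tool from outside, world axes, zero at the start; "ft_torque": the same for the moment, N m; "grip_width": finger opening in m; "grasp_force": force on a finger pad.
Only numpy, scipy, OpenCV 4.12 (cv2) and the standard library are available. Lean on these libraries where they do the work, as an engineer would, in place of code of your own. Each camera call takes 0.05 s, during which the arm holds its last target. There are 200 camera calls.

## Working session

There is one attempt and no reset: what is moved stays moved. The work goes in short steps, Python scripts to look and compute and a shell command to move; the robot and the scene stay as the last step left them, time stands still between calls to the robot, and variables do not carry over. Pictures are saved under pics/ and viewed, at most 10 in all, crops included, and the job is handed in when it is done.

```bash
mkdir -p pics; cat > h.py <<'E'
import numpy as np, cv2
from workcell import bot
def ray(cam,uv,z):
    i=bot.camera_info(cam);K=np.array(i["intrinsics"]);T=np.array(i["camera_from_world"])
    d=T[:3,:3].T@np.linalg.solve(K,[uv[0],uv[1],1]);c=-T[:3,:3].T@T[:3,3]
    return c+d*(z-c[2])/d[2]
def proj(cam,p):
    i=bot.camera_info(cam);K=np.array(i["intrinsics"]);T=np.array(i["camera_from_world"])
    q=K@(T[:3,:3]@np.array(p)+T[:3,3]);return q[:2]/q[2]
E
python3 - <<'E'
from h import *
for c in("top","scene"):
    cv2.imwrite(f"pics/{c}0.png",bot.camera(c))
    for n,z in(("dial_axis",.059),("index_mark",.059),("post_top",.081),("target_line",.059),("lock_tip",.111),("adjuster",0),("scale",.045),("gauge_block",0),("filter",0),("chisel",0)):
        for r in bot.spot_point(c,n)[:2]:
            print(c,n,round(r["confidence"],2),np.round(r["uv"],1),np.round(ray(c,r["uv"],z),4))
o=bot.get_obs();print(o)
i=bot.camera_info("top");print(i)
E
```

```text
top dial_axis 0.55 [287.2 190.4] [0.5458 0.1151 0.059 ]
top index_mark 0.82 [302.1 204.4] [0.4987 0.0671 0.059 ]
top post_top 0.59 [275.  180.1] [0.577  0.1518 0.081 ]
top target_line 0.91 [266.8 183.7] [0.5696 0.1819 0.059 ]
top target_line 0.64 [305.6 223.8] [0.4356 0.0567 0.059 ]
top lock_tip 0.6 [332. 186.] [ 0.5485 -0.031   0.111 ]
top adjuster 0.83 [301.7 190.5] [0.553 0.072 0.   ]
top scale 0.24 [460.6 242.9] [ 0.3646 -0.4379  0.045 ]
top gauge_block 0.57 [259.4 212.4] [0.4815 0.2168 0.    ]
top filter 0.93 [354.5 169.5] [ 0.6211 -0.1097  0.    ]
top chisel 0.52 [304.5 223.5] [0.4405 0.0642 0.    ]
scene dial_axis 0.79 [357.7 207.5] [0.5404 0.1114 0.059 ]
scene index_mark 0.86 [343.8 199.8] [0.5022 0.0692 0.059 ]
scene post_top 0.79 [373.3 211. ] [0.5793 0.1557 0.081 ]
scene target_line 0.61 [377.7 210.4] [0.5579 0.1751 0.059 ]
scene lock_tip 0.63 [358.4 210.6] [0.6014 0.1032 0.111 ]
scene lock_tip 0.54 [312.5 201.4] [ 0.5515 -0.0378  0.111 ]
scene adjuster 0.69 [346.6 225.4] [0.5649 0.0742 0.    ]
scene scale 0.78 [359.1 213.3] [0.5538 0.1151 0.045 ]
scene scale 0.25 [384.6 2
[... 630 characters left out ...]
tool_rot': array([ 1.31511869e-01,  9.91314596e-01,  2.09851320e-05, -1.90381657e-06]), 'ft_force': array([ 1.28091715,  0.05918917, -0.3775622 ]), 'ft_torque': array([ 0.02082073,  0.02715892, -0.02387661]), 'grasp_force': 0.0, 'grip_width': 0.08543716458128943}
{'intrinsics': array([[401.71303203,   0.        , 319.78412596],
       [  0.        , 401.71303203, 194.79459228],
       [  0.        ,   0.        ,   1.        ]]), 'camera_from_world': array([[-0.02005522, -0.99936741, -0.02936951,  0.02146634],
       [-0.99074202,  0.02380996, -0.13365381,  0.53155667],
       [ 0.13426855,  0.02641715, -0.9905928 ,  1.29233041],
       [ 0.        ,  0.        ,  0.        ,  1.        ]])}
```

```bash
python3 - <<'E'
from h import *
t=cv2.imread("pics/top0.png")[140:250,235:375];s=cv2.imread("pics/scene0.png")[170:260,265:405]
a=cv2.resize(t,None,fx=5.5,fy=5.5,interpolation=cv2.INTER_CUBIC)[:600];cv2.imwrite("pics/t.png",a)
cv2.imwrite("pics/s.png",cv2.resize(s,None,fx=5.5,fy=5.5,interpolation=cv2.INTER_CUBIC))
E
```

```text
(no output)
```

View pics/t.png

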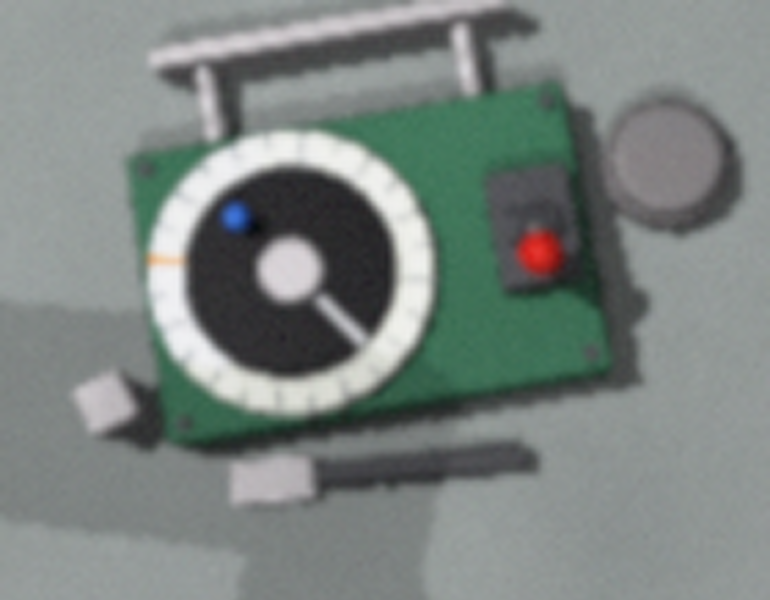

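View pics/s.png

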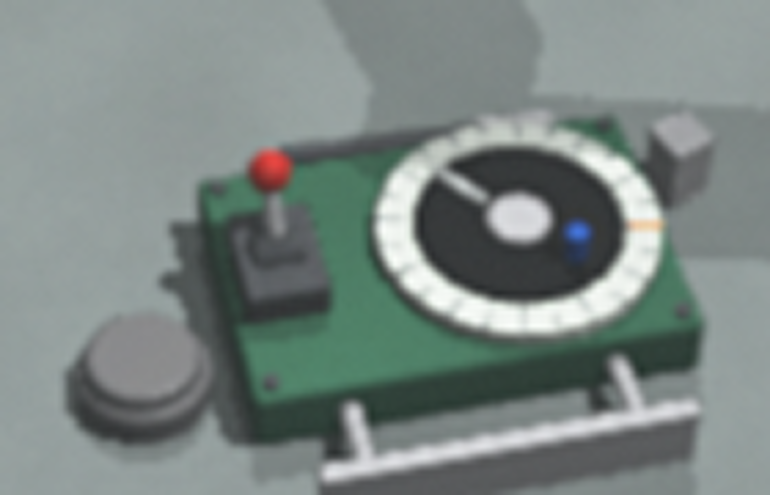

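View pics/scene0.png

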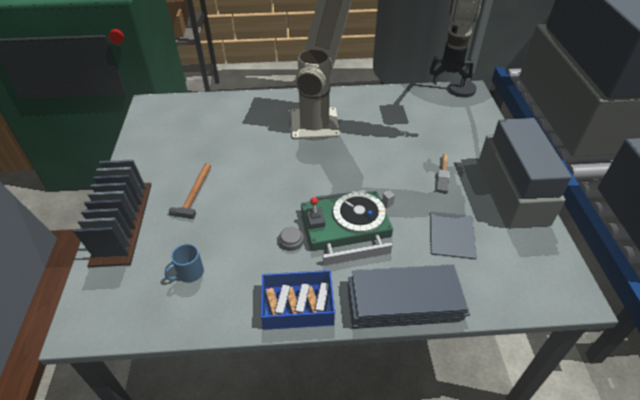

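The top view shows the index pointing down-right at crop (362,343). The post is up-left at (236,217), the orange line is at the left at (167,260), and the red ball is at (540,252). The scene view agrees, with the orange line on the gauge-block side. The short way is clockwise by about 135°. Next I measure it to subpixel accuracy.

```bash
cat > m.py <<'E'
from h import *
# expected-geometry measurement: subpixel colour centroids near the adjuster
def cen(img,w,c0,r):
    yy,xx=np.mgrid[:400,:640];m=np.hypot(xx-c0[0],yy-c0[1])<r;w=np.clip(w,0,None)*m
    return np.array([(w*xx).sum(),(w*yy).sum()])/w.sum()
def measure(cam,img=None,tc=None):
    if img is None: img=bot.camera(cam)
    f=img.astype(float);b,g,r=f[...,0],f[...,1],f[...,2]
    ax=proj(cam,tc if tc is not None else (.546,.115,.059))
    out={}
    for n,w,z,rad in(("target",r-b-40,.057,33 if cam=="top" else 36),("post",b-r-50,.078,30)):
        yy,xx=np.mgrid[:400,:640];m=(np.hypot(xx-ax[0],yy-ax[1])<rad)&(w>0)
        if m.sum()<2: continue
        k=(w*m).argmax();c=(k%640,k//640);out[n]=ray(cam,cen(img,w,c,5),z)
    return out
def disc(cam,img):
    # dial disc: dark, low saturation blob -> fit ellipse of hull rectified on z=.059
    ax=proj(cam,(.546,.115,.059));yy,xx=np.mgrid[:400,:640]
    S=6;g=cv2.resize(img,None,fx=S,fy=S,interpolation=cv2.INTER_CUBIC)
    w=(g.min(2)>125).astype(np.uint8)
    n,l,st,ct=cv2.connectedComponentsWithStats(w)
    p=[(ax[0]+a*1,ax[1]) for a in(0,)]
    res=[]
    for k in range(1,n):
        d=np.hypot(*(ct[k]/S-ax))
        if d<8 and st[k,4]>300: res.append((st[k,4],ct[k]/S,k))
    res.sort(key=lambda q:-q[0]);o=[]
    for a,c,k in res[:2]:
        cs,_=cv2.findContours((l==k).astype(np.uint8),cv2.RETR_EXTERNAL,cv2.CHAIN_APPROX_NONE)
        h=cv2.convexHull(max(cs,key=len))[:,0]/S
        h=np.array([ray(cam,(u-.5+.5/S,v-.5+.5/S),.057)[:2] for u,v in h]);
        A=np.c_[2*h,np.ones(len(h))];s=np.linalg.lstsq(A,(h**2).sum(1),rcond=None)[0]
        o.append((a,s[:2].round(4),round(float(np.sqrt(s[2]+s[:2]@s[:2])),4)))
    return o
E
python3 - <<'E'
from m import *
for c in("top","scene"):
    i=cv2.imread(f"pics/{c}0.png");print(c,measure(c,i));print(disc(c,i))
    f=i.astype(float);w=f[...,2]-np.maximum(f[...,0],f[...,1])-60
    print("ball",ray(c,cen(i,w,proj(c,(.55,-.034,.111)),8),.111))
    for n in("adjuster",):
        m=bot.silhouettes(c,n)[0];print(m["confidence"])
E
```

```text
top {'target': array([0.55973558, 0.19313121, 0.057     ]), 'post': array([0.58109466, 0.14472881, 0.078     ])}
[(np.int32(3750), array([0.5521, 0.1154]), 0.0189)]
ball [ 0.55032015 -0.03261352  0.111     ]
0.59
scene {'target': array([0.5573044 , 0.18995362, 0.057     ]), 'post': array([0.57901263, 0.14409535, 0.078     ])}
[(np.int32(2933), array([0.5461, 0.1149]), 0.0195)]
ball [ 0.5441993  -0.03228691  0.111     ]
0.75
```

The numbers hold together:

| Quantity | Value |
|---|---|
| Dial axis | ≈ (0.550, 0.115) |
| Post radius | 42 mm (matches the listing) |
| Post bearing | 44.4° |
| Orange line bearing | ≈ 83.8° |
| Dial turn needed | ≈ −140.6° |
| Housing yaw | ≈ 0.16 rad |
| Lever ball | ≈ (0.548, −0.0325) |

I'll straddle the post with the jaws along the tangent and carry it round.

```bash
python3 -m inch '[37,-28,0,0,0,0.1,32, 75,-56,0,0,0,0.2,32, 112,-84,0,0,0,0.3,32, 150,-113,0,0,0,0.4,32, 187,-141,0,0,0,0.5,32, 225,-169,0,0,0,0.6,32, 262,-197,0,0,0,0.7,32, 300,-226,0,0,0,0.8,32]'; python3 -m inch '[30,-23,0,0,0,0.08,32, 60,-45,0,0,0,0.16,32, 90,-68,0,0,0,0.2,32, 120,-90,-20,0,0,0.237,32, 150,-112,-50,0,0,0.237,32, 150,-112,-80,0,0,0.237,32, 150,-112,-100,0,0,0.237,32, 150,-112,-100,0,0,0.237,32]'
python3 - <<'E'
from h import *
from scipy.spatial.transform import Rotation as R
o=bot.get_obs();y=R.from_quat(o["tool_rot"]).as_matrix()[:,1];print(o["clock"],o["eef_pos"],np.degrees(np.arctan2(y[1],y[0])),o["joint_pos"],o["grip_width"],o["ft_force"])
E
```

```text
clock: 1.87
eef_pos: [0.3891, 0.2878, 0.2536]
tool_rot: [-0.266, 0.964, 0.0, 0.0]
ft_force: [0.2, -0.2, 0.0]
grip_width: 0.0272
grasp_force: 0.0
clock: 2.53
eef_pos: [0.5349, 0.1751, 0.1477]
tool_rot: [-0.374, 0.927, 0.0, -0.005]
ft_force: [-1.3, -0.3, -0.1]
grip_width: 0.0273
grasp_force: 0.0
2.5333 [0.53493178 0.17512442 0.14772249] 133.96812596347252 [ 3.16347700e-01  4.36193620e-01  2.51977576e-03  1.14776611e+00
  6.53996333e-05 -4.51063650e-01] 0.027258616522454218 [-1.30778616 -0.31427371 -0.09569835]
```

```bash
python3 -m inch '[20,-14,0,0,0,0,32, 45,-30.5,0,0,0,0,32, 45,-30.5,0,0,0,0,32, 45,-30.5,0,0,0,0,32]'
```

```text
clock: 2.87
eef_pos: [0.5841, 0.1465, 0.1547]
tool_rot: [-0.375, 0.927, -0.0, 0.001]
ft_force: [0.2, 0.2, -1.0]
grip_width: 0.0274
grasp_force: 0.0
```

```bash
python3 - <<'E'
from h import *
for c in("top","scene"):
    i=bot.camera(c);u,v=proj(c,(.57,.13,.08)).astype(int)
    a=cv2.resize(i[v-40:v+40,u-50:u+50],None,fx=4,fy=4,interpolation=cv2.INTER_CUBIC)
    globals()[c]=a
cv2.imwrite("pics/a.png",np.hstack([top,scene]))
E
```

```text
(no output)
```

View pics/a.png

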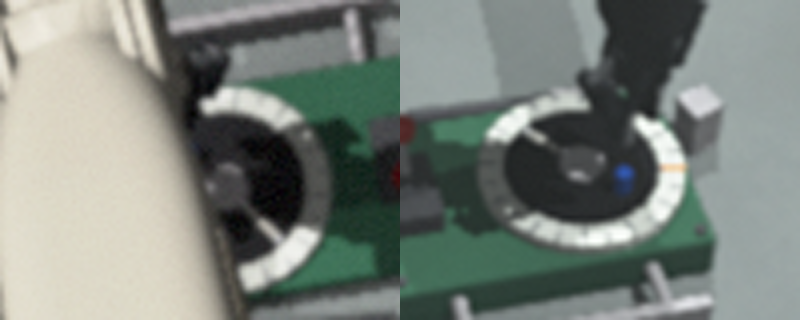

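The scene view (right half) shows the jaws above the post, which is at about (624,175) in the composite. The arm hides the post in the top view. I'll settle and descend partway.

```bash
python3 -m inch '[-2,-1,-15,0,0,0,32, -4,-2,-35,0,0,0,32, -4,-2,-45,0,0,0,32, -4,-2,-45,0,0,0,32, -4,-2,-45,0,0,0,32, -4,-2,-45,0,0,0,32]'
```

```text
clock: 3.47
eef_pos: [0.5792, 0.1453, 0.1095]
tool_rot: [-0.376, 0.927, -0.0, 0.001]
ft_force: [0.7, 0.2, -0.2]
grip_width: 0.0277
grasp_force: 0.0
```

```bash
python3 -m inch '[0,0,-8,0,0,0,32, 0,0,-16,0,0,0,32, 0,0,-23,0,0,0,32, 0,0,-23,0,0,0,32, 0,0,-23,0,0,0,32]'; python3 - <<'E'
from m import *
print(bot.get_obs()["ft_force"])
# rows for arc: tool centre on r=42 from phi to phi2, in mm relative to first
ax=np.array([.550,.115])
for d in range(0,-150,-6): 
    p=np.radians(44.4+d);print(d,np.round(1000*(ax+.042*np.array([np.cos(p),np.sin(p)])),1),round(np.radians(d),3))
i=bot.camera("scene");cv2.imwrite("pics/b.png",i);print(measure("scene",i))
E
```

```text
clock: 3.88
eef_pos: [0.5781, 0.1445, 0.0843]
tool_rot: [-0.375, 0.927, 0.0, -0.001]
ft_force: [0.4, 0.0, 0.4]
grip_width: 0.0269
grasp_force: 0.0
[0.42006285 0.03522208 0.36619868]
0 [580.  144.4] 0.0
-6 [582.9 141.1] -0.105
-12 [585.5 137.5] -0.209
-18 [587.6 133.7] -0.314
-24 [589.4 129.6] -0.419
-30 [590.7 125.4] -0.524
-36 [591.5 121.1] -0.628
-42 [592.  116.8] -0.733
-48 [591.9 112.4] -0.838
-54 [591.4 108. ] -0.942
-60 [590.5 103.7] -1.047
-66 [589.1  99.5] -1.152
-72 [587.2  95.5] -1.257
-78 [585.   91.8] -1.361
-84 [582.4  88.2] -1.466
-90 [579.4  85. ] -1.571
-96 [576.1  82.1] -1.676
-102 [572.5  79.5] -1.78
-108 [568.7  77.4] -1.885
-114 [564.6  75.6] -1.99
-120 [560.4  74.3] -2.094
-126 [556.1  73.5] -2.199
-132 [551.8  73. ] -2.304
-138 [547.4  73.1] -2.409
-144 [543.   73.6] -2.513
{'target': array([0.5572815, 0.1899909, 0.057    ]), 'post': array([0.57973755, 0.1479133 , 0.078     ])}
```

```bash
python3 -m inch '[2.9,-3.3,0,0,0,-0.105,32, 5.5,-6.9,0,0,0,-0.209,32, 7.6,-10.7,0,0,0,-0.314,32, 9.4,-14.8,0,0,0,-0.419,32, 10.7,-19,0,0,0,-0.524,32, 11.5,-23.3,0,0,0,-0.628,32, 12,-27.6,0,0,0,-0.733,32, 12,-27.6,0,0,0,-0.733,32]'; python3 - <<'E'
from m import *
i=bot.camera("scene");cv2.imwrite("pics/c.png",i);print(measure("scene",i))
E
```

```text
clock: 4.6
eef_pos: [0.592, 0.1178, 0.0858]
tool_rot: [-0.017, 1.0, 0.001, 0.001]
ft_force: [2.2, 1.9, -1.0]
grip_width: 0.0273
grasp_force: 1.3
{'target': array([0.55728677, 0.18995886, 0.057     ])}
```

```bash
python3 -m inch '[-0.1,-4.4,0,0,0,-0.105,32, -0.6,-8.8,0,0,0,-0.209,32, -1.5,-13.1,0,0,0,-0.314,32, -2.9,-17.3,0,0,0,-0.419,32, -4.8,-21.3,0,0,0,-0.524,32, -7,-25,0,0,0,-0.628,32, -9.6,-28.6,0,0,0,-0.733,32, -9.6,-28.6,0,0,0,-0.733,32]'; python3 -m inch '[-3,-3.2,0,0,0,-0.105,32, -6.3,-6.1,0,0,0,-0.209,32, -9.9,-8.7,0,0,0,-0.314,32, -13.7,-10.8,0,0,0,-0.419,32, -17.8,-12.6,0,0,0,-0.524,32, -22,-13.9,0,0,0,-0.628,32, -22,-13.9,0,0,0,-0.628,32, -22,-13.9,0,0,0,-0.628,32]'; python3 - <<'E'
from m import *
i=bot.camera("scene");cv2.imwrite("pics/d.png",i);print(measure("scene",i))
o=[]
for c in("top","scene"):
    i=bot.camera(c);u,v=proj(c,(.55,.115,.06)).astype(int)
    o.append(cv2.resize(i[v-40:v+40,u-50:u+50],None,fx=4,fy=4,interpolation=cv2.INTER_CUBIC))
    for n in("index_mark","post_top","target_line"):
        for r in bot.spot_point(c,n)[:1]:print(c,n,r["confidence"],ray(c,r["uv"],.081 if n=="post_top" else .059))
cv2.imwrite("pics/e.png",np.hstack(o))
E
```

```text
clock: 5.32
eef_pos: [0.5825, 0.0881, 0.086]
tool_rot: [0.341, 0.94, 0.0, 0.002]
ft_force: [2.2, 1.1, -0.2]
grip_width: 0.0271
grasp_force: 1.0
clock: 5.98
eef_pos: [0.5594, 0.0744, 0.0858]
tool_rot: [0.613, 0.79, -0.0, 0.0]
ft_force: [1.0, 0.5, 1.3]
grip_width: 0.0273
grasp_force: 0.6
{'target': array([0.55726806, 0.19009633, 0.057     ])}
top target_line 0.5 [0.56705658 0.17302387 0.059     ]
scene index_mark 0.86 [0.53596934 0.1828577  0.059     ]
scene post_top 0.92 [0.56353948 0.08100528 0.081     ]
scene target_line 0.67 [0.56470985 0.17707033 0.059     ]
```

View pics/e.png

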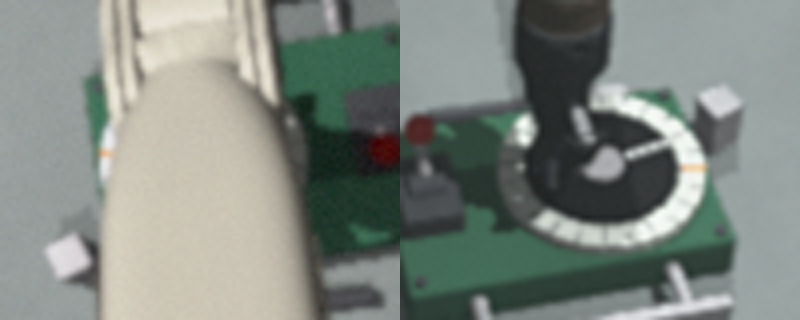

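In the scene view the index line ends at about (668,142) and the orange line is at (692,167). They are about 20° apart. Next I measure this precisely from polar profiles.

```bash
cat > p.py <<'E'
from h import *
from scipy.optimize import least_squares
def samp(cam,img,ax,r,th,z):
    i=bot.camera_info(cam);K=np.array(i["intrinsics"]);T=np.array(i["camera_from_world"])
    R,TH=np.meshgrid(r,th);P=np.stack([ax[0]+R*np.cos(TH),ax[1]+R*np.sin(TH),np.full(R.shape,z)],-1)
    q=(P@T[:3,:3].T+T[:3,3])@K.T;q=(q[...,:2]/q[...,2:]).astype(np.float32)
    return cv2.remap(img.astype(np.float32),q[...,0],q[...,1],cv2.INTER_CUBIC)
def axis(cam,img,ax0=(.55,.115)):
    r=np.arange(.055,.075,.0003);th=np.radians(np.arange(0,360,3.));ax=np.array(ax0)
    for _ in range(3):
        g=np.gradient(cv2.GaussianBlur(samp(cam,img,ax,r,th,.058)[...,1],(9,1),0),axis=1);k=g.argmax(1)
        p=ax+np.c_[r[k]*np.cos(th),r[k]*np.sin(th)]
        s=least_squares(lambda s:np.hypot(*(p-s[:2]).T)-s[2],[*ax,.065],loss="soft_l1",f_scale=.001).x;ax=s[:2]
    return s
def bearing(cam,img,ax,kind,guess,w=20):
    th=np.radians(np.arange(guess-w,guess+w,.25))
    if kind=="index": v=samp(cam,img,ax,np.arange(.028,.058,.001),th,.059).min(-1).mean(1)
    else:
        q=samp(cam,img,ax,np.arange(.068,.083,.001),th,.057);v=(q[...,2]-q[...,0]).mean(1)
    v=v-np.percentile(v,60);k=v.argmax();m=np.abs(th-th[k])<.1;v=np.clip(v,0,None)*m
    return np.degrees((v*th).sum()/v.sum()),v.max()
E
python3 - <<'E'
from p import *
for c in("top","scene"):
    i=cv2.imread(f"pics/{c}0.png");s=axis(c,i);print(c,s.round(4),bearing(c,i,s[:2],"index",224),bearing(c,i,s[:2],"t",84))
i=cv2.imread("pics/d.png")
for g in (100,110):print(bearing("scene",i,s[:2],"index",g,30),bearing("scene",i,s[:2],"t",84))
print(bot.get_obs()["eef_pos"])
E
```

```text
top [0.5511 0.1148 0.0633] (np.float64(225.0091798692957), np.float32(96.544464)) (np.float64(83.55196405567406), np.float32(68.35557))
scene [0.5508 0.114  0.0636] (np.float64(223.53693018195045), np.float32(76.0138)) (np.float64(84.85641125235345), np.float32(69.13692))
(np.float64(111.21471563875946), np.float32(116.03113)) (np.float64(84.88042037299275), np.float32(67.31329))
(np.float64(111.21471563875946), np.float32(116.03113)) (np.float64(84.88042037299275), np.float32(67.31329))
[0.55933842 0.07463624 0.08535883]
```

```bash
python3 -m inch '[-4.3,-0.8,0,0,0,-0.105,32, -8.6,-1.3,0,0,0,-0.209,32, -13,-1.2,0,0,0,-0.314,32, -15.2,-1,0,0,0,-0.366,32, -15.2,-1,0,0,0,-0.366,32, -15.2,-1,0,0,0,-0.366,32]'; python3 - <<'E'
from p import *
i=bot.camera("scene");cv2.imwrite("pics/f.png",i);a=(.5508,.114)
print(bearing("scene",i,a,"index",92,25),bearing("scene",i,a,"t",84))
print(bot.get_obs()["eef_pos"])
E
```

```text
clock: 6.93
eef_pos: [0.5438, 0.0737, 0.0852]
tool_rot: [0.748, 0.664, -0.0, -0.0]
ft_force: [1.6, 0.7, -0.3]
grip_width: 0.0273
grasp_force: 0.5
(np.float64(89.2612562377676), np.float32(123.405075)) (np.float64(84.91785596431289), np.float32(68.52675))
[0.54376901 0.07358925 0.08518298]
```

```bash
python3 -m inch '[-1.5,0.2,0,0,0,-0.035,32, -3.1,0.5,0,0,0,-0.075,32, -3.1,0.5,0,0,0,-0.075,32, -3.1,0.5,0,0,0,-0.075,32]'; python3 - <<'E'
from p import *
a=(.5508,.114)
for k in range(3):
    i=bot.camera("scene");cv2.imwrite(f"pics/g{k}.png",i)
    print(bearing("scene",i,a,"index",88,20),bearing("scene",i,a,"t",84))
print(bot.get_obs()["eef_pos"])
E
```

```text
clock: 7.32
eef_pos: [0.5411, 0.0741, 0.0852]
tool_rot: [0.772, 0.636, 0.0, -0.0]
ft_force: [1.8, 1.6, 0.1]
grip_width: 0.0275
grasp_force: 1.0
(np.float64(84.26002321912948), np.float32(64.78027)) (np.float64(84.88595168428795), np.float32(66.88608))
(np.float64(84.25616521428752), np.float32(64.72882)) (np.float64(84.87953811682095), np.float32(67.34347))
(np.float64(84.27582978202717), np.float32(64.69056)) (np.float64(84.87696441622286), np.float32(66.8676))
[0.54106254 0.07411392 0.08525704]
```

The dial now reads 0.6° from the line, well inside tolerance. I'll back the finger off the post, lift, and verify with both cameras.

```bash
python3 -m inch '[3,-0.5,0,0,0,0,32, 5,-0.7,0,0,0,0,32, 5,-0.7,0,0,0,0,32, 5,-0.7,20,0,0,0,32, 5,-0.7,50,0,0,0,32, 5,-0.7,80,0,0,0,32, 5,-0.7,80,0,0,0,32]'; python3 -m inch '[-20,-30,0,0,0,0,0, -45,-60,0,0,0,0,0, -70,-90,0,0,0,0,0, -100,-110,0,0,0,0,0, -130,-120,0,0,0,0,0, -150,-125,0,0,0,0,0, -150,-125,0,0,0,0,0, -150,-125,0,0,0,0,0]'; python3 - <<'E'
from p import *
o=[]
for c,a in(("top",(.5511,.1148)),("scene",(.5508,.114))):
    i=bot.camera(c);cv2.imwrite(f"pics/h{c}.png",i);u,v=proj(c,(.55,.08,.06)).astype(int)
    o.append(cv2.resize(i[v-40:v+40,u-50:u+50],None,fx=4,fy=4,interpolation=cv2.INTER_CUBIC))
    print(bearing(c,i,a,"index",86,20),bearing(c,i,a,"t",84))
cv2.imwrite("pics/i.png",np.hstack(o))
o=bot.get_obs();print(o["eef_pos"],o["joint_pos"])
E
```

```text
clock: 8.05
eef_pos: [0.5491, 0.0736, 0.1713]
tool_rot: [0.773, 0.635, 0.004, 0.003]
ft_force: [0.8, -0.6, 0.3]
grip_width: 0.0271
grasp_force: 0.0
clock: 8.72
eef_pos: [0.3949, -0.052, 0.1653]
tool_rot: [0.773, 0.634, -0.0, -0.0]
ft_force: [0.4, 0.8, -0.3]
grip_width: -0.0002
grasp_force: 0.0
(np.float64(82.86879020921022), np.float32(88.27963)) (np.float64(83.5762644321662), np.float32(69.11228))
(np.float64(84.2593806657852), np.float32(63.250816)) (np.float64(84.88829177611585), np.float32(67.41647))
[ 0.3967714  -0.05163672  0.16554854] [-1.29458877e-01  1.08363650e-01 -3.97495235e-01  1.06360813e+00
  6.25327310e-05  1.63606214e+00]
```

View pics/i.png

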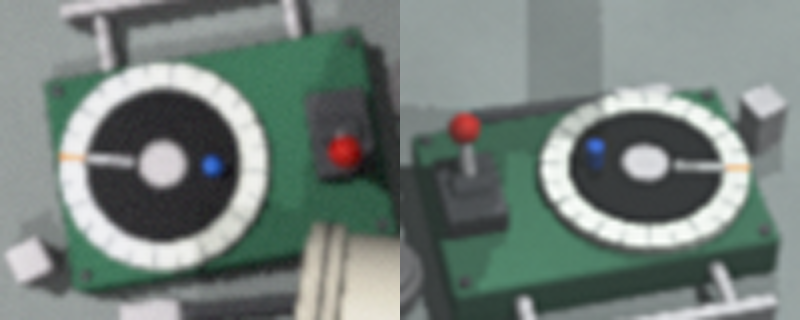

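Both cameras agree that the index is about 0.65° (0.7 mm) from the orange line, with the lever still at the near end. Next I push the lever with shut fingers along the housing's +x (yaw ≈ 0.16).

```bash
python3 -m inch '[25,3,0,0,0,0.1,0, 55,6,0,0,0,0.2,0, 80,9,-10,0,0,0.3,0, 100,11.5,-25,0,0,0.358,0, 103,11.5,-43,0,0,0.358,0, 103,11.5,-43,0,0,0.358,0, 103,11.5,-43,0,0,0.358,0]'; python3 - <<'E'
from p import *
for c in("top","scene"):
    i=bot.camera(c).astype(float);yy,xx=np.mgrid[:400,:640]
    u,v=proj(c,(.549,-.0325,.111));w=np.clip(i[...,2]-i[...,:2].max(-1)-60,0,None)*(np.hypot(xx-u,yy-v)<8)
    print(c,ray(c,((w*xx).sum()/w.sum(),(w*yy).sum()/w.sum()),.111))
E
```

```text
clock: 9.4
eef_pos: [0.4984, -0.0395, 0.1208]
tool_rot: [0.647, 0.763, -0.001, -0.002]
ft_force: [-0.8, 0.5, 0.7]
grip_width: 0.0002
grasp_force: 0.0
top [nan nan nan]
scene [ 0.54548988 -0.0320494   0.111     ]<stdin>:5: RuntimeWarning: invalid value encountered in scalar divide
```

```bash
python3 -m inch '[7,1.1,0,0,0,0,0, 14,2.2,0,0,0,0,0, 20,3.2,0,0,0,0,0, 26,4.2,0,0,0,0,0, 32,5.2,0,0,0,0,0, 38,6.2,0,0,0,0,0, 43,7,0,0,0,0,0, 43,7,0,0,0,0,0]'; python3 - <<'E'
from p import *
i=bot.camera("scene");print(bearing("scene",i,(.5508,.114),"index",86,20))
u,v=proj("scene",(.57,-.03,.111)).astype(int)
f=i.astype(float);w=f[...,2]-f[...,:2].max(-1)-60;ys,xs=np.nonzero(w[v-25:v+25,u-25:u+25]>0)
print(len(xs),ray("scene",(xs.mean()+u-25,ys.mean()+v-25),.115))
E
```

```text
clock: 10.17
eef_pos: [0.5431, -0.0331, 0.1229]
tool_rot: [0.647, 0.762, 0.0, 0.001]
ft_force: [0.1, 0.6, 0.8]
grip_width: -0.0002
grasp_force: 0.3
(np.float64(84.25871846489221), np.float32(64.158554))
23 [ 0.56633388 -0.02740079  0.115     ]
```

```bash
python3 -m inch '[6,1,0,0,0,0,0, 12,1.9,0,0,0,0,0, 17,2.7,0,0,0,0,0, 22,3.5,0,0,0,0,0, 22,3.5,0,0,0,0,0, 22,3.5,0,0,0,0,0]'; python3 -m inch '[1.5,0.2,0,0,0,0,0, 3,0.5,0,0,0,0,0, 4.5,0.7,0,0,0,0,0, 4.5,0.7,0,0,0,0,0]'
```

```text
clock: 10.72
eef_pos: [0.5645, -0.0295, 0.122]
tool_rot: [0.647, 0.762, 0.0, 0.0]
ft_force: [0.1, -0.4, 0.2]
grip_width: 0.0004
grasp_force: 0.0
clock: 11.05
eef_pos: [0.5681, -0.0289, 0.122]
tool_rot: [0.647, 0.762, -0.0, -0.0]
ft_force: [-0.9, -0.7, -1.3]
grip_width: -0.0001
grasp_force: 0.5
```

Not at the stop yet. I'll creep on while watching for the force to rise.

```bash
python3 -m inch '[1.5,0.2,0,0,0,0,0, 3,0.5,0,0,0,0,0, 3,0.5,0,0,0,0,0]'; python3 - <<'E'
from p import *
i=bot.camera("scene");print(bearing("scene",i,(.5508,.114),"index",86,20))
u,v=proj("scene",(.59,-.03,.111)).astype(int)
f=i.astype(float);w=f[...,2]-f[...,:2].max(-1)-60;ys,xs=np.nonzero(w[v-25:v+25,u-25:u+25]>0)
print(len(xs),ray("scene",(xs.mean()+u-25,ys.mean()+v-25),.111))
E
```

```text
clock: 11.3
eef_pos: [0.5714, -0.0284, 0.1222]
tool_rot: [0.647, 0.762, -0.0, -0.0]
ft_force: [-1.2, -0.0, -0.9]
grip_width: 0.0001
grasp_force: 0.6
(np.float64(84.24958230424878), np.float32(63.9438))
28 [ 0.59681219 -0.02376106  0.111     ]
```

```bash
python3 -m inch '[1,0.2,0,0,0,0,0, 2,0.3,0,0,0,0,0, 2,0.3,0,0,0,0,0]'
```

```text
clock: 11.6
eef_pos: [0.5718, -0.0283, 0.1221]
tool_rot: [0.647, 0.762, -0.001, -0.001]
ft_force: [-5.3, -0.8, 1.4]
grip_width: 0.0001
grasp_force: 2.9
```

The force rose to 5 N with no further motion, so the lever is at its stop. I'll back off straight, lift, and check.

```bash
python3 -m inch '[-10,-1.6,0,0,0,0,0, -25,-4,0,0,0,0,0, -45,-7,0,0,0,0,0, -70,-11,20,0,0,0,0, -100,-15,45,0,0,0,0, -130,-20,60,0,0,0,0, -150,-24,70,0,0,0,0, -150,-24,70,0,0,0,0]'; python3 - <<'E'
from p import *
o=[]
for c,a in(("top",(.5511,.1148)),("scene",(.5508,.114))):
    i=bot.camera(c);u,v=proj(c,(.55,.06,.06)).astype(int)
    o.append(cv2.resize(i[v-40:v+40,u-50:u+50],None,fx=4,fy=4,interpolation=cv2.INTER_CUBIC))
    print(bearing(c,i,a,"index",86,20),bearing(c,i,a,"t",84))
    for r in bot.spot_point(c,"lock_tip")[:1]:print(r["confidence"],ray(c,r["uv"],.111))
cv2.imwrite("pics/j.png",np.hstack(o))
E
```

```text
clock: 12.27
eef_pos: [0.4219, -0.0526, 0.1952]
tool_rot: [0.648, 0.762, 0.001, 0.002]
ft_force: [0.9, -0.5, -0.5]
grip_width: 0.0002
grasp_force: 0.0
(np.float64(82.8819837622474), np.float32(88.146034)) (np.float64(83.61042518370463), np.float32(68.71504))
0.48 [ 0.5965055  -0.03277016  0.111     ]
(np.float64(84.25494357136067), np.float32(63.366142)) (np.float64(84.89823946750644), np.float32(67.26552))
0.63 [ 0.60561684 -0.02190212  0.111     ]
```

View pics/j.png

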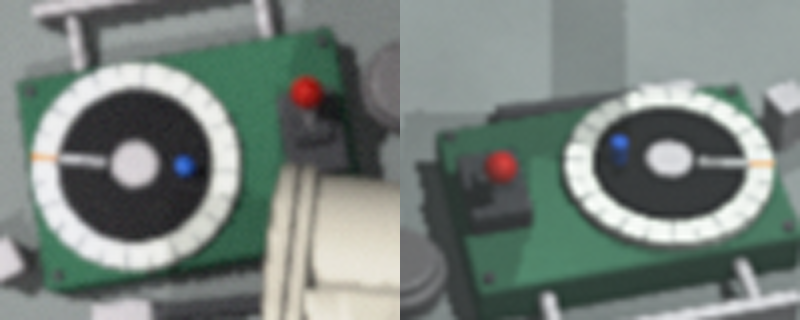

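The red ball is now on the far side, at (307,92) in the top half of the composite and (502,166) in the scene half. The index is still in line with the orange, and the arm is clear. I'm handing it in.

```bash
python3 -c "
from workcell import bot
print(bot.job_done())"
```

```text
the job is handed in; nothing more can be done
None
```

The dial is set with its index about 0.7° (0.8 mm) from the orange line in both cameras, the lock lever was pushed over to its stop without shifting it, and the job is handed in; no verdict was returned, and I didn't re-measure the loose items, though the arm never went down near them.

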